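# Open the cooling-water valve one turn and start the pump

### The job

Open the cooling-water valve by exactly one full turn: with your fingertips push its hand wheel round by the upright handle, anticlockwise as seen from above, until the handle stands over the fixed pointer again. Only push: do not grip the handle, and do not pull the wheel up, as it is merely push-fitted on its stem. Then press the pump's start button fully down and let it go, leaving the jar, the pipe fitting and the screwdriver where they are.

Things in the scene. Friction and masses are not known exactly. Their poses are not given: they have to be found in the camera images.
- valve: Brass water valve on a round dark steel foot (116 mm across), fixed to the bench, at any yaw. Origin: centre of the foot's underside, on the wheel's vertical axis. Two brass ports (36 mm thick, 45 mm up) reach 57 mm out along its +y and -y. The pointer lies along its +x. Nothing fixed rises above 94 mm except the stem under the wheel.
- pointer_tip (a point): Top of the upturned tip of the fixed steel pointer that sticks out from under the wheel, 83 mm from the wheel's axis and 94 mm above the bench (10 mm wide). It marks where the handle starts (within about 3 degrees) and where it must come back to after one turn.
- wheel_hub (a point): Centre of the hand wheel, on its axis, at the level of the rim's upper side, 114 mm above the bench. Horizontal aluminium wheel with three spokes: rim 122 mm outside diameter, 12 mm thick, its underside 102 mm and upper side 114 mm above the bench; hub 30 mm across, its stud ends 123 mm above the bench. The point turns with the wheel. The wheel can slide up off its stem by 30 mm if it is pulled.
- handle: Upright black plastic handle that stands on the rim at the end of one spoke, 55 mm from the wheel's axis, 19 mm in diameter (14 mm at its foot, rounded top), 44 mm tall. Origin: centre of its foot, 115 mm above the bench; its z points up, its top is 159 mm above the bench.
- wheel (a joint): Angle of the hand wheel (rad): 0 with the handle over the pointer at the start, growing anticlockwise as seen from above; one turn open is 6.283. It turns freely past that (-1.5 to 10). Steady friction of 0.15 N m, so about 3 N at the handle; it stays where it is left.
- pump: Grey pump unit, a box 100 x 90 mm, top 59 mm above the bench, on rubber feet, with a dark round pump head on its +x end (88 mm from the origin at most). Fixed. Origin: centre of its underside.
- start_button_top (a point): Centre of the top face of the grey round start button (26 mm across, pressed straight down) in a dark housing on top of the pump unit, 22 mm from the unit's middle towards the end without pump head, 81 mm above the bench when up. Moves down with the button.
- start_button (a joint): Travel of the start button (m): 0 up, 0.006 fully down. A spring brings it back; fully down takes about 5 N.
- jar_mid (a point): Middle of a loose closed glass jar, 68 mm across and 100 mm tall, standing beyond the work; leave alone. Point 50 mm above its foot.
- fitting_mid (a point): Middle of a loose brass pipe tee, 56 mm long, 43 mm tall, lying between the valve and the pump; leave alone. Point 17 mm above its underside.
- screwdriver_grip (a point): Middle of the handle of a loose screwdriver lying across beyond the work; leave alone.
Things that resemble listed ones, but are neither listed nor needed, are in the scene too. What is meant by the valve is not orange or red, and is the larger of those in its own colour.

How it is judged (in metres and radians):
On the way, in this order (a step that is already met when the one before it is completed fails the run):
1. The wheel passes half a turn anticlockwise, with the fingers pushing its handle (value of joint wheel between 2.4 and 4.8 rad and contact force between the fingers and handle above 0.3 N), for 0.03 s.
2. The wheel stands at one full turn (within 0.2 rad), at rest (value of joint wheel between 6.083 and 6.483 rad and velocity of joint wheel between -0.1 and 0.1 rad/s), for 0.2 s.
3. The start button is pressed down (at least 5 of its 6 mm) (value of joint start_button above 0.005 m), for 0.03 s.
At the end, for the whole second after the job is handed in: The wheel stands at rest at one full turn anticlockwise from the pointer (6.283 rad within 0.2), seated on its stem (not raised by 5 mm); the start button has been pressed after that and is up again (under 2 mm); jar, fitting and screwdriver are within 20 mm of where they were (value of joint wheel between 6.083 and 6.483 rad and velocity of joint wheel between -0.05 and 0.05 rad/s and height (world z) of wheel_hub below 0.119 m and value of joint start_button below 0.002 m and distance of each of jar_mid, fitting_mid, screwdriver_grip from where it was at the start of the episode below 0.02 m); the robot touches nothing.
It fails at once if The wheel is turned more than 0.5 rad past one turn, or backwards more than 0.5 rad from the pointer (value of joint wheel above 6.783 rad or value of joint wheel below -0.5 rad).
It fails at once if The wheel is lifted on its stem by more than 8 mm (height (world z) of wheel_hub above 0.122 m).
It fails at once if The handle is gripped or shoved with more than 35 N in all (contact force between the fingers and handle above 35 N).
It fails at once if The button is pressed before the wheel stands at one turn (value of joint start_button above 0.003 m and not (value of joint wheel between 6.083 and 6.483 rad)).
It fails at once if The jar, fitting or screwdriver is moved more than 30 mm (or lifted or tipped) (distance of any of jar_mid, fitting_mid, screwdriver_grip from where it was at the start of the episode above 0.03 m).
It also fails if it takes over 64 s, if anything falls off the work surface, if the arm or the gripper's body presses on something with over 40 N, if the wrist force passes 120 N, or if a joint passes its speed limit or range.

### The arm

A 6-joint arm with a two-finger parallel gripper is mounted at the origin on the work surface. World frame = base frame: x ahead of the robot, y to its left, z up, the work surface at z = 0. Lengths are in mm, angles in rad, forces in N, time in s.
With the tool pointing down it reaches from about 275 to 875 mm from the base axis. Payload 12.5 kg.
Tool frame: the origin (TCP) lies on the centre line of the jaws, within the pads' length; the fingertips stand 22 mm ahead of it and the grasp point (between the pads) lies 3 mm ahead of it; x points along the fingers, y is the direction in which the jaws open and shut, and the axes are right-handed (so a half turn about x gives the same grasp; the last joint's range is limited). The gripper opens to 85 mm and grips with 20 to 120 N. Pads are 22 mm wide; open, the fingers measure 114 mm over their backs; the gripper's body (76 mm by 85 mm) begins 54 mm behind the grasp point. The pads swing forward as they close: fully open they stand 13 mm farther back than shut.
Start: joints at [-1.413, 0.351, 1.652, -0, 1.139, -0.085], TCP at [132.252, -533.848, 221.89] pointing down, gripper open.
Joint ranges: [-2.75, 2.75], [-0.79, 2.1], [0.01, 2.65], [-1.57, 4.71], [0.07, 3.14], [-2.87, 2.87]. Speed limits (rad/s): [2.22, 2.22, 2.79, 3.14, 3.14, 3.14].

### API

Orientations are given as a unit quaternion [x, y, z, w].
In Python, from station import bot gives the robot as it stands.
- The arm moves only by the tool step_arm, never from a script. Its argument "series" is a list of rows, each a list of 7 numbers: the opening, from 0 (shut) to 1 (fully open), then the shift along the world's x, y, z in mm, then the turn, a rotation vector about the world's x, y, z in degrees. A call has 1 to 20 rows; each row is the pose to reach, as a shift and turn from the pose commanded when the call began; what a row does not reach only later rows make up. A row lasts 1/12 s, in which the tool goes at most 41.7 mm and 7.16 degrees, less where a joint would pass 70% of its speed; a pose out of reach is approached as far as the arm can. A call with a gripper value outside its range is refused whole. The fingers move at their own pace and stop on an object; "grip_force" is the grip in N (left out, the last holds). Time passes only in rows, so rows that repeat a pose let the fingers close. It gives the time, the measured TCP pose, the force and the opening at its end, in the units of the state.
- bot.get_state(): the state, without advancing time (a new reading comes with each control period).
- bot.read_camera(name): name is "scene" or "top"; returns the picture (480x640x3 uint8, blue, green, red); there is no depth.
- bot.camera_model(name): a dict with "mtx" (3x3 intrinsics, pixels), "rvec" (rotation vector, rad) and "tvec" (3), from world to camera coordinates, as OpenCV has them. Camera axes: x right, y down, z forward; pixel columns grow to the right and rows downward; lengths in mm; the calibration is good to about 2 mm. A picture is of the moment at which its call begins. camera_model takes no time and is no camera call.
- bot.job_done(): hands the job in, once; it reports no verdict.
The state is a dict: "t": time; "joint_positions": joint angles; "qd": joint speeds; "effort": joint torques, N m; "tool_pos": TCP position; "tool_rot": TCP orientation; "force": force on the tool from outside, world axes, zero at the start; "wrist_torque": the same for the moment, N m; "gripper_width": opening from 0.0 (shut) to 1.0 (fully open).
Only numpy, scipy, OpenCV 4.12 (cv2) and the standard library are available. Lean on these libraries where they do the work, as an engineer would, in place of code of your own. Each camera call takes 0.05 s, during which the arm holds its last target.

## Working session

There is one attempt and no reset: what is moved stays moved. The work goes in short steps, Python scripts to look and compute and a tool call to move; the robot and the scene stay as the last step left them, time stands still between calls to the robot, and variables do not carry over. Pictures are saved under pics/ and viewed, and the job is handed in when it is done.

Besides the shell and the picture viewer there is one more tool, called after "Emit:" as name([rows], argument=value, ...), one row to a line, values as JSON. step_arm: Moves the arm, as the interface text tells. Its arguments: {"type":"object","properties":{"series":{"type":"array","items":{"type":"array","items":{"type":"number"}}},"grip_force":{"type":"number"}},"required":["series"]}

```bash
mkdir -p pics
python3 - <<'E'
from station import bot
import cv2
for n in("scene","top"):
    cv2.imwrite(f"pics/{n}0.png",bot.read_camera(n))
    m=bot.camera_model(n);print(n,m)
s=bot.get_state();print(s)
E
```

```text
scene {'mtx': array([[502.83515236,   0.        , 316.40490923],
       [  0.        , 502.83515236, 241.32417689],
       [  0.        ,   0.        ,   1.        ]]), 'rvec': array([ 1.47192389,  2.27555253, -0.73491561]), 'tvec': array([ 180.56371173, -373.44924516, 1275.85913157])}
top {'mtx': array([[603.24243295,   0.        , 317.04668589],
       [  0.        , 603.24243295, 239.55579204],
       [  0.        ,   0.        ,   1.        ]]), 'rvec': array([ 2.11845209, -2.10096142,  0.16343127]), 'tvec': array([ 51.39860866, 596.24791376, 910.33074439])}
{'t': 0.1, 'joint_positions': array([-1.41258419e+00,  3.51195438e-01,  1.65233126e+00, -2.51473481e-05,
        1.13912477e+00, -8.46178534e-02]), 'qd': array([ 6.27478682e-04,  2.45696163e-05, -1.64446485e-03, -1.79930363e-03,
        8.77915900e-04, -5.73633057e-04]), 'effort': array([ 1.92523454e-03, -5.06835258e+01, -2.91874427e+01, -4.26598592e-05,
        2.67556374e-03,  1.72485279e-06]), 'tool_pos': array([ 132.20929359, -533.56253822,  221.41606317]), 'tool_rot': array([-0.70187885, -0.08602007,  0.70192253, -0.08527247]), 'force': array([0.79456491, 0.3452487 , 0.80619644]), 'wrist_torque': array([-0.02697853, -0.01893433,  0.05827644]), 'gripper_width': 0.9996904646562838}
```

View pics/scene0.png

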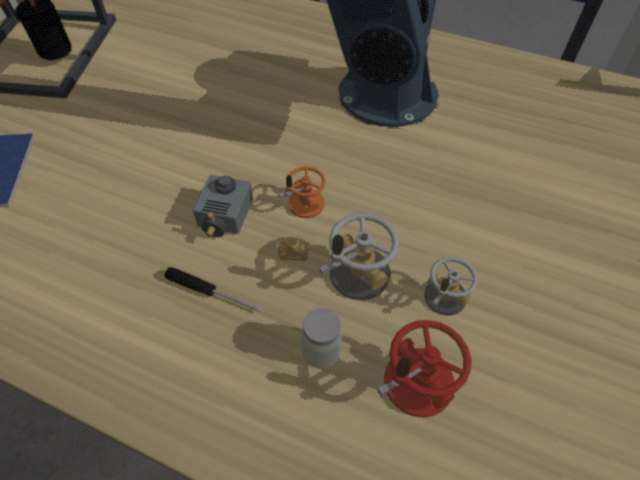

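View pics/top0.png

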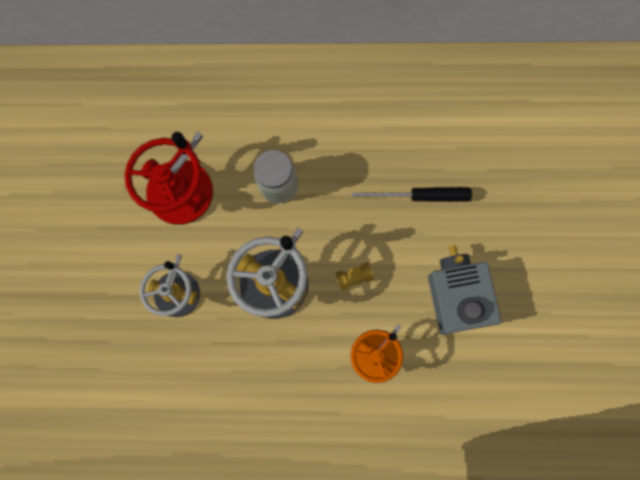

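Candidates in the top image: red valve (165,175), small brass valve with grey wheel (167,290), orange valve (377,355), and large brass valve with grey wheel (268,277). The description fits the last one. The pump is at (465,298) with its button at (473,310), the tee at (355,275), the jar at (275,175) and the screwdriver at (440,195). The robot shadow is not in the way.

```bash
cat > h.py <<'E'
import numpy as np,cv2
from station import bot
def ray(n,uv):
    m=bot.camera_model(n);R=cv2.Rodrigues(np.array(m["rvec"]))[0];t=np.array(m["tvec"]).ravel()
    p=np.linalg.inv(m["mtx"])@np.array([uv[0],uv[1],1.]);return -R.T@t,R.T@p
def onz(n,uv,z):
    c,d=ray(n,uv);return c+d*(z-c[2])/d[2]
def two(a,b):
    c1,d1=ray("top",a);c2,d2=ray("scene",b)
    s=np.linalg.lstsq(np.c_[d1,-d2],c2-c1,rcond=None)[0]
    p,q=c1+s[0]*d1,c2+s[1]*d2;return (p+q)/2,np.linalg.norm(p-q)
def proj(n,P):
    m=bot.camera_model(n);return cv2.projectPoints(np.float64([P]),m["rvec"],m["tvec"],m["mtx"],None)[0].ravel()
E
python3 - <<'E'
from h import *
a=cv2.imread("pics/top0.png");b=cv2.imread("pics/scene0.png")
A=cv2.resize(a[215:335,210:330],None,fx=5,fy=5,interpolation=cv2.INTER_CUBIC)
B=cv2.resize(b[200:310,310:420],None,fx=5,fy=5,interpolation=cv2.INTER_CUBIC)
cv2.imwrite("pics/cropA.png",A);cv2.imwrite("pics/cropB.png",B)
C=cv2.resize(a[230:340,420:510],None,fx=5,fy=5,interpolation=cv2.INTER_CUBIC)
cv2.imwrite("pics/cropC.png",C)
E
```

```text
(no output)
```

View pics/cropA.png

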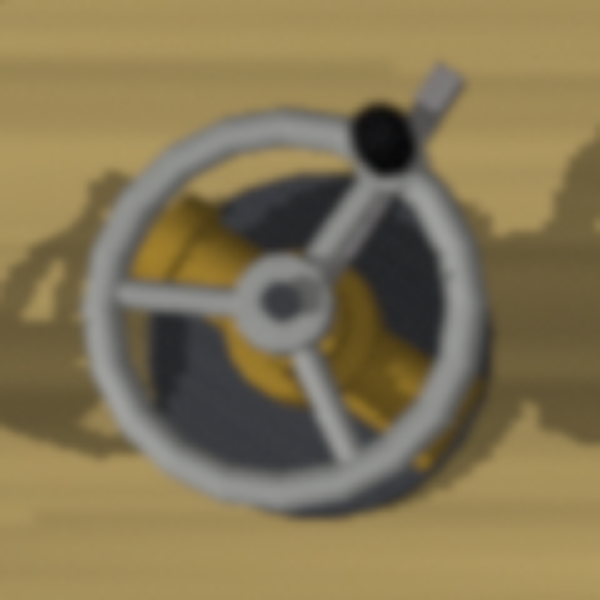

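View pics/cropB.png

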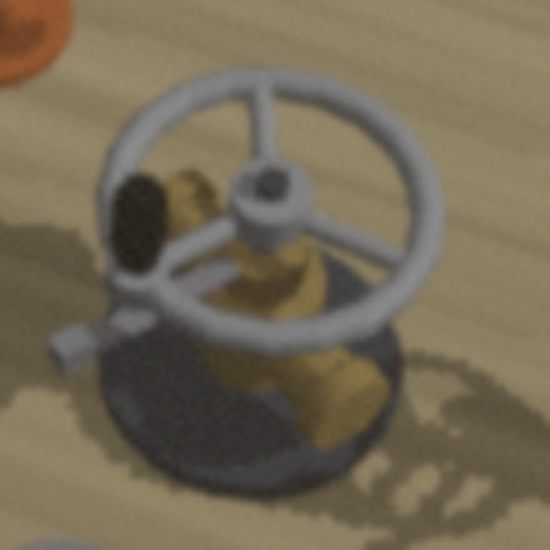

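View pics/cropC.png

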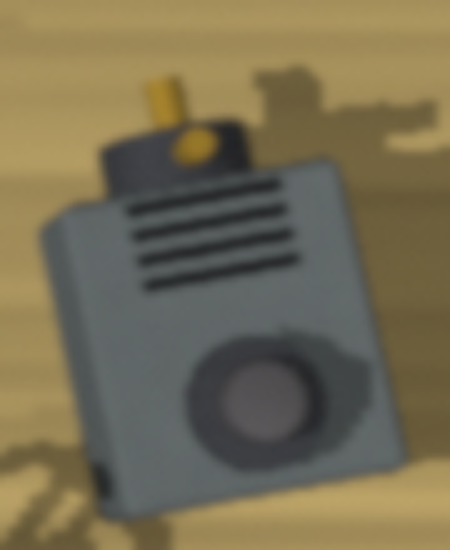

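The crops show a brass body, a dark steel foot and a grey wheel. In the top image the stud is at (266.4,274.6), the handle top at about (286.4,242.5) and the pointer tip at about (299.8,230), so the handle stands over the pointer. The button is at (473,309.8).

Run:
```python
from h import *
np.set_printoptions(precision=1,suppress=True)
c=lambda x,y,x0,y0:((x+.5)/5-.5+x0,(y+.5)/5-.5+y0)
A=lambda x,y:c(x,y,210,215)
B=lambda x,y:c(x,y,310,200)
stud=A(284,300);print("stud z123",onz("top",stud,123),"2v",two(stud,B(270,184)))
print("rim ctr z114",onz("top",A(287,308),112))
for p in((85,308),(490,308),(287,108),(287,508)): print(" rim",onz("top",A(*p),110))
ht=A(381,137);print("handle top z155",onz("top",ht,155), two(ht,B(142,183)))
print("foot",onz("scene",B(135,270),116))
pt=A(452,73);print("tip z94",onz("top",pt,94),two(pt,B(70,345)))
bt=c(265,400,420,230);print("button z81",onz("top",bt,81))
for n,uv in(("jar",(273,163)),):print(n,onz("top",uv,100))
print("fit",onz("top",(355,275),20)); print("sd",onz("top",(440,195),12),onz("top",(355,195),5))
print("orange",onz("top",(377,355),60), onz("top",(393,337),80)); print("small",onz("top",(166,290),70)); print("red",onz("top",(164,175),130))
print("jar", two((273,163),(322,324)))
print("orange",two((377,354),(306,179)))
print("red",two((165,175),(431,352)))
for p in((42,235),(60,205),(335,160),(405,465),(115,520)):print("pump corner",onz("top",c(*p,420,230),59))
```

```text
stud z123 [530.2 128.5 123. ] 2v (array([530.3, 129.2, 120.9]), np.float64(1.1022147362310843))
rim ctr z114 [529.2 128.8 112. ]
 rim [529.  189.9 110. ]
 rim [529.9  68.1 110. ]
 rim [590.5 130.6 110. ]
 rim [469.9 127.4 110. ]
handle top z155 [573.5  98.  155. ] (array([572.9,  98.3, 157.1]), np.float64(0.871065461371363))
foot [578.9 100.2 116. ]
tip z94 [604.9  81.7  94. ] (array([603.7,  84.3,  94.5]), np.float64(5.656189064297857))
button z81 [ 484.4 -181.6   81. ]
jar [709.5 125.5 100. ]
fit [543.7  -5.5  20. ]
sd [ 681.9 -149.3   12. ] [683.3  -6.    5. ]
orange [415.2 -37.9  60. ] [442.2 -60.9  80. ]
small [511.5 291.8  70. ]
red [680.6 287.9 130. ]
jar (array([706.1, 126.8, 108. ]), np.float64(4.869403858618369))
orange (array([416. , -35.1,  80.1]), np.float64(3.3162253092602922))
red (array([684.7, 294. , 114.2]), np.float64(5.843944842200576))
pump corner [ 537.  -118.8   59. ]
pump corner [ 546.6 -124.6   59. ]
pump corner [ 561.5 -211.1   59. ]
pump corner [ 466.4 -228.7   59. ]
pump corner [ 448.7 -139.2   59. ]
```

Emit:
step_arm([
  [0,20,30,0,0,0,0],
  [0,41,61,0,0,0,0],
  [0,62,92,0,0,0,0],
  [0,83,122,0,0,0,0],
  [0,103,152,0,0,0,0],
  [0,124,183,0,0,0,0],
  [0,145,214,0,0,0,0],
  [0,165,244,0,0,0,0],
  [0,186,275,0,0,0,0],
  [0,206,305,0,0,0,0],
  [0,227,335,0,0,0,0],
  [0,248,366,0,0,0,0],
  [0,268,397,0,0,0,0],
  [0,289,427,0,0,0,0],
  [0,310,458,0,0,0,0],
  [0,330,488,0,0,0,0],
  [0,351,519,0,0,0,0],
  [0,372,549,0,0,0,0],
  [0,392,580,0,0,0,0],
  [0,413,610,0,0,0,0],
])

```text
t: 1.77
tool_pos: [545.7, 78.1, 221.6]
tool_rot: [-0.702, -0.086, 0.702, -0.086]
force: [-0.0, -1.0, 0.2]
gripper_width: -0.001
```

Emit:
step_arm([
  [0,0,0,0,0,0,0],
  [0,0,0,0,0,0,0],
  [0,0,0,0,0,0,0],
])

```text
t: 2.02
tool_pos: [544.7, 75.9, 221.4]
tool_rot: [-0.701, -0.086, 0.702, -0.086]
force: [-0.6, 0.4, 0.2]
gripper_width: 0.001
```

Run:
```python
from h import *
from scipy.spatial.transform import Rotation as Ro
np.set_printoptions(precision=3,suppress=True)
for n in("scene","top"): cv2.imwrite(f"pics/{n}1.png",bot.read_camera(n))
s=bot.get_state();print(s["t"],s["tool_pos"],s["joint_positions"],s["force"],s["gripper_width"]);print(Ro.from_quat(s["tool_rot"]).as_matrix())
```

```text
2.1167 [544.716  75.296 221.84 ] [ 0.053  0.351  1.652 -0.     1.14   1.382] [ 0.492  0.001 -0.137] 0.004274763198129537
[[-0.001  0.239 -0.971]
 [-0.    -0.971 -0.239]
 [-1.     0.     0.001]]
```

View pics/scene1.png

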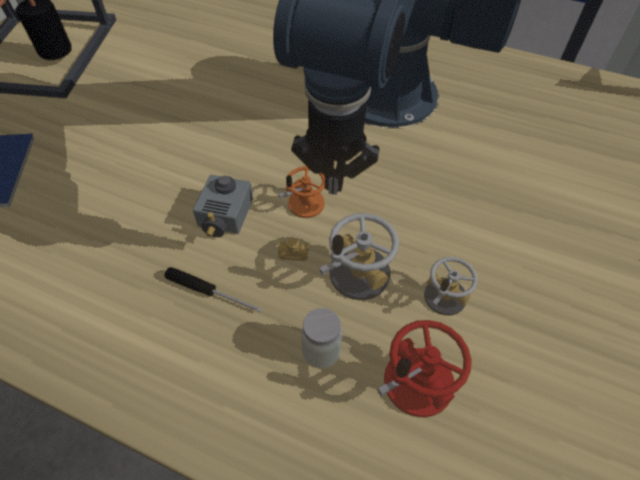

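View pics/top1.png

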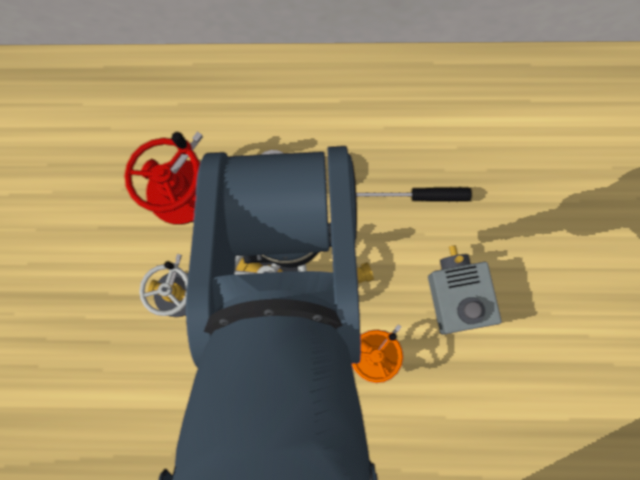

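Run:
```python
from h import *
b=cv2.imread("pics/scene1.png")
cv2.imwrite("pics/c2.png",cv2.resize(b[120:260,270:420],None,fx=4,fy=4,interpolation=cv2.INTER_CUBIC))
for z in(187,200,213):print(z,proj("scene",(544.8,75.6,z)))
# plan
print(proj("scene",(545,76,130)))
```

```text
187 [332.18599669 207.95493875]
200 [332.38088375 202.77659351]
213 [332.58094504 197.46076378]
[331.55620862 229.32491309]
```

View pics/c2.png

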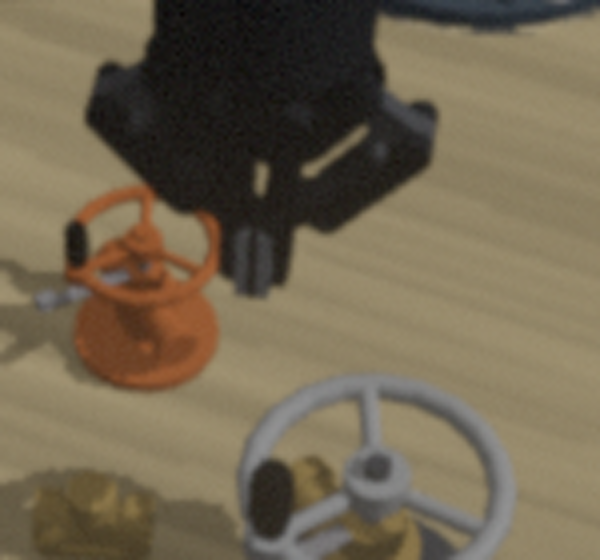

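Run:
```python
from h import *
print("hub123",proj("scene",(530,128.7,123)), "seen 364,237")
print("button",proj("scene",(484.4,-181.6,81)),"seen ~226,184")
for z in(199,210,220,230):print(z,proj("scene",(555.5,73,z)))
c,d=ray("scene",(333.5,193.5));
print("cam",c)
for x in (535,545,556):
  print(c+d*(x-c[0])/d[0])
```

```text
hub123 [363.13376549 235.45539809] seen 364,237
button [223.5278679  179.51428668] seen ~226,184
199 [328.22194411 207.36898669]
210 [328.34491824 202.90778217]
220 [328.45914312 198.76397963]
230 [328.57575752 194.53349066]
cam [1029.6350688   266.76775594  817.66173067]
[535.          73.05495479 211.05336109]
[545.          76.97123193 223.3171169 ]
[556.          81.27913678 236.80724828]
```

The seen fingertip bottom at (335,194) sits about 10 px higher than the nominal tip would, so I'll descend part way over the free spot behind the handle and look again.

Emit:
step_arm([
  [0,0,0,-20,0,0,0],
  [0,0,0,-40,0,0,0],
  [0,0,0,-55,0,0,0],
  [0,0,0,-65,0,0,0],
  [0,0,0,-65,0,0,0],
  [0,0,0,-65,0,0,0],
])

```text
t: 2.62
tool_pos: [545.2, 75.7, 157.2]
tool_rot: [-0.702, -0.085, 0.702, -0.085]
force: [-0.9, 0.6, 0.9]
gripper_width: 0.002
```

Run:
```python
from h import *
np.set_printoptions(precision=2,suppress=True)
b=bot.read_camera("scene")
cv2.imwrite("pics/c3.png",cv2.resize(b[120:300,270:430],None,fx=4,fy=4,interpolation=cv2.INTER_CUBIC)[:600])
s=bot.get_state();p=s["tool_pos"];print(p,s["force"])
print(proj("scene",p-[0,0,22]),proj("scene",p))
```

```text
[545.61  75.79 157.77] [ 0.21 -0.54 -0.09]
[331.38 227.5 ] [331.68 219.51]
```

View pics/c3.png

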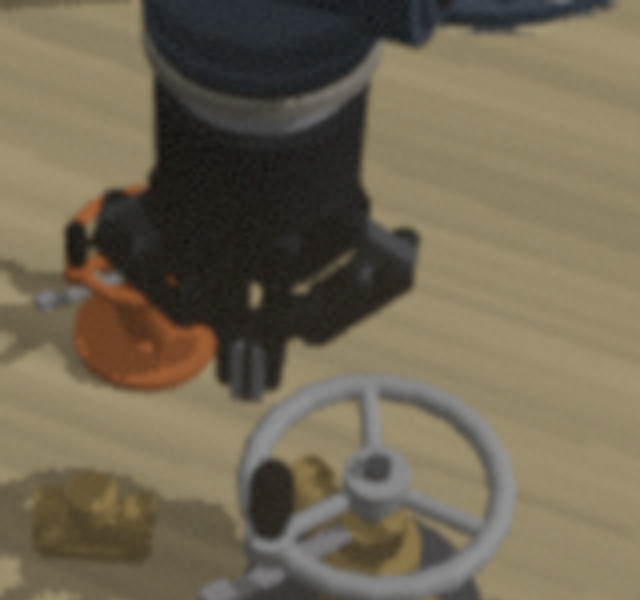

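The new picture shows the tip bottom at about (332,219), well above the rim's left edge. It is about 22 mm higher than nominal, or else offset in x. I'll go 15 mm lower, which is safe and still on the handle in either case. Then I'll move towards the handle and check the contact.

Emit:
step_arm([
  [0,0,0,-10,0,0,0],
  [0,0,0,-15,0,0,0],
  [0,0,0,-15,0,0,0],
  [0,4,1,-15,0,0,0],
  [0,7,3,-15,0,0,0],
  [0,10,4,-15,0,0,0],
  [0,10,4,-15,0,0,0],
])

```text
t: 3.25
tool_pos: [556.0, 80.4, 142.1]
tool_rot: [0.702, 0.086, -0.702, 0.086]
force: [0.1, 0.2, -1.4]
gripper_width: 0.002
```

```bash
cat > look.py <<'E'
from h import *
import sys
np.set_printoptions(precision=2,suppress=True)
b=bot.read_camera("scene")
cv2.imwrite(f"pics/{sys.argv[1]}.png",cv2.resize(b[160:300,280:430],None,fx=4,fy=4,interpolation=cv2.INTER_CUBIC))
s=bot.get_state();p=s["tool_pos"];print(s["t"],p,s["force"])
o=p-[530,128.7,0];print("r,ang",np.hypot(*o[:2]),np.degrees(np.arctan2(o[1],o[0])))
E
python3 look.py c4
```

```text
3.3 [555.67  80.34 142.02] [-0.49  0.1   0.43]
r,ang 54.75140577624342 -62.03876720738492
```

View pics/c4.png

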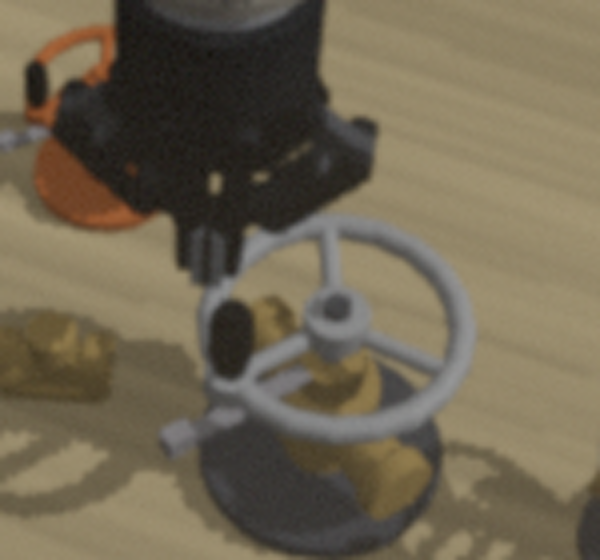

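Run:
```python
from h import *
f=lambda P:(proj("scene",P)-[280,160])*4
for z in(114,120,130,142,150):print(z,f((555.7,80.3,z)))
for z in(115,159):print("handle",f((575,98,z)))
print("rim pt",f((530+61*np.cos(-1.08),128.7+61*np.sin(-1.08),114)))
```

```text
114 [204.75146027 320.96136736]
120 [205.06456277 312.77196577]
130 [205.59432381 298.91571783]
142 [206.24346229 281.93707456]
150 [206.68459391 270.3989874 ]
handle [225.19228149 367.08065488]
handle [228.51142879 305.64613236]
rim pt [190.46140899 322.03636094]
```

The tips look to be near z≈142–145, which is still below the handle top at 159. I'll push lightly now and check force and contact.

Emit:
step_arm([
  [0,3,2,0,0,0,0],
  [0,6,4,0,0,0,0],
  [0,9,6,0,0,0,0],
  [0,12,9,0,0,0,0],
  [0,12,9,0,0,0,0],
])

```text
t: 3.72
tool_pos: [567.7, 89.5, 141.9]
tool_rot: [0.702, 0.086, -0.702, 0.086]
force: [-0.9, -0.5, 0.4]
gripper_width: -0.001
```

```bash
python3 look.py c5
```

```text
3.7667 [567.55  89.38 141.89] [ 0.17 -1.02  1.6 ]
r,ang 54.37496644889632 -46.319822156611394
```

View pics/c5.png

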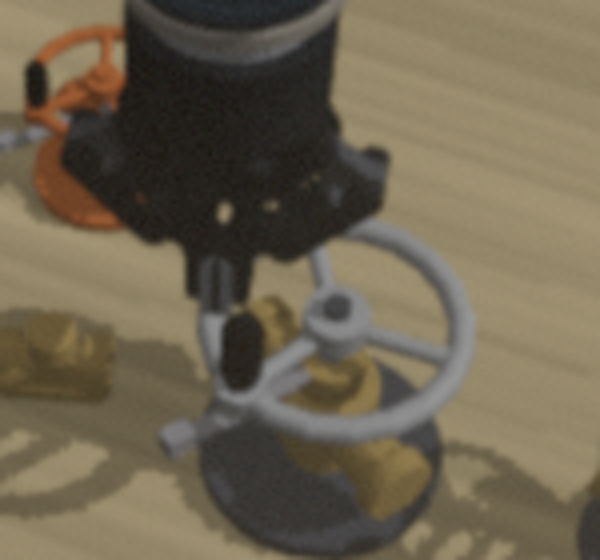

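The wheel has turned by about 10°, with the finger pad touching the handle (foot now at crop (243,395)). I'll work out the circle rows.

```bash
cat > plan.py <<'E'
from h import *
yt=np.array([.239,-.971]);zt=np.array([.971,.239]);hub=np.array([530,128.7])
def theta(P,hy=14.5,hz=11,a=None):
    # handle angle ahead of finger where distance from rectangle = 9.5
    for k in np.arange(60,0,-.1):
        t=np.radians(a+k);H=hub+55*np.array([np.cos(t),np.sin(t)])-P
        d=np.hypot(max(abs(H@yt)-hy,0),max(abs(H@zt)-hz,0))
        if d<9.5:return a+k
if __name__=="__main__":
    c0=np.array([567.25,89.15]);row=[]
    for a in list(np.arange(-46,310,6)):
        P=hub+55*np.array([np.cos(np.radians(a)),np.sin(np.radians(a))])
        print(int(a),np.round(P-c0).astype(int),"theta",round(theta(P,a=a)-a,1),theta(P,hy=10,a=a) and round(theta(P,hy=10,a=a)-a,1))
E
python3 plan.py
```

```text
-46 [1 0] theta 28.5 25.5
-40 [5 4] theta 29.1 25.3
-34 [8 9] theta 29.0 24.6
-28 [11 14] theta 28.3 23.6
-22 [14 19] theta 27.2 22.4
-16 [16 24] theta 26.3 21.6
-10 [17 30] theta 25.6 20.9
-4 [18 36] theta 25.3 20.6
2 [18 41] theta 25.2 20.4
8 [17 47] theta 25.3 20.4
14 [16 53] theta 25.8 20.7
20 [14 58] theta 26.7 21.3
26 [12 64] theta 28.1 22.2
32 [ 9 69] theta 28.9 23.6
38 [ 6 73] theta 29.1 24.8
44 [ 2 78] theta 28.7 25.4
50 [-2 82] theta 27.7 25.5
56 [-6 85] theta 26.2 25.2
62 [-11  88] theta 24.7 24.5
68 [-17  91] theta 23.5 23.5
74 [-22  92] theta 22.6 22.6
80 [-28  94] theta 22.0 22.0
86 [-33  94] theta 21.6 21.6
92 [-39  95] theta 21.4 21.4
98 [-45  94] theta 21.5 21.5
104 [-51  93] theta 21.8 21.8
110 [-56  91] theta 22.5 22.5
116 [-61  89] theta 23.5 23.5
122 [-66  86] theta 25.0 24.7
128 [-71  83] theta 27.1 25.4
134 [-75  79] theta 28.5 25.5
140 [-79  75] theta 29.1 25.3
146 [-83  70] theta 29.0 24.6
152 [-86  65] theta 28.3 23.6
158 [-88  60] theta 27.2 22.4
164 [-90  55] theta 26.3 21.6
170 [-91  49] theta 25.6 20.9
176 [-92  43] theta 25.3 20.6
182 [-92  38] theta 25.2 20.4
188 [-92  32] theta 25.3 20.4
194 [-91  26] theta 25.8 20.7
200 [-89  21] theta 26.7 21.3
206 [-87  15] theta 28.1 22.2
212 [-84  10] theta 28.9 23.6
218 [-81   6] theta 29.1 24.8
224 [-77   1] theta 28.7 25.4
230 [-73  -3] theta 27.7 25.5
236 [-68  -6] theta 26.2 25.2
242 [-63  -9] theta 24.7 24.5
248 [-58 -11] theta 23.5 23.5
254 [-52 -13] theta 22.6 22.6
260 [-47 -15] theta 22.0 22.0
266 [-41 -15] theta 21.6 21.6
272 [-35 -15] theta 21.4 21.4
278 [-30 -15] theta 21.5 21.5
284 [-24 -14] theta 21.8 21.8
290 [-18 -12] theta 22.5 22.5
296 [-13 -10] theta 23.5 23.5
302 [-8 -7] theta 25.0 24.7
308 [-3 -4] theta 27.1 25.4
```

Emit:
step_arm([
  [0,1,0,-3,0,0,0],
  [0,5,4,-3,0,0,0],
  [0,8,9,-3,0,0,0],
  [0,11,14,-3,0,0,0],
  [0,14,19,-3,0,0,0],
  [0,16,24,-3,0,0,0],
  [0,17,30,-3,0,0,0],
  [0,18,36,-3,0,0,0],
  [0,18,41,-3,0,0,0],
  [0,17,47,-3,0,0,0],
  [0,16,53,-3,0,0,0],
  [0,14,58,-3,0,0,0],
  [0,12,64,-3,0,0,0],
  [0,9,69,-3,0,0,0],
  [0,9,69,-3,0,0,0],
])

```text
t: 5.02
tool_pos: [575.6, 159.0, 138.9]
tool_rot: [-0.702, -0.086, 0.702, -0.086]
force: [-1.8, -4.1, 1.7]
gripper_width: 0.0
```

```bash
python3 look.py c6
```

```text
5.0667 [575.93 158.74 139.01] [-0.96 -2.62  1.08]
r,ang 54.88005114033767 33.190234515644505
```

View pics/c6.png

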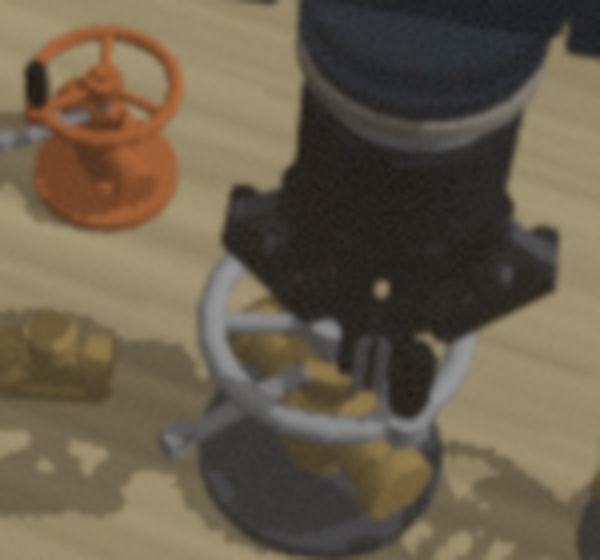

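The pad is in contact: it pushes on the handle's trailing side, and the handle foot is at crop (405,430). I'll continue round.

Emit:
step_arm([
  [0,-3,4,0,0,0,0],
  [0,-7,9,0,0,0,0],
  [0,-11,13,0,0,0,0],
  [0,-15,16,0,0,0,0],
  [0,-20,19,0,0,0,0],
  [0,-26,22,0,0,0,0],
  [0,-31,23,0,0,0,0],
  [0,-37,25,0,0,0,0],
  [0,-42,25,0,0,0,0],
  [0,-48,26,0,0,0,0],
  [0,-54,25,0,0,0,0],
  [0,-60,24,0,0,0,0],
  [0,-65,22,0,0,0,0],
  [0,-70,20,0,0,0,0],
  [0,-75,17,0,0,0,0],
  [0,-80,14,0,0,0,0],
  [0,-84,10,0,0,0,0],
  [0,-88,6,0,0,0,0],
  [0,-92,1,0,0,0,0],
  [0,-95,-4,0,0,0,0],
])

```text
t: 6.73
tool_pos: [480.9, 153.9, 138.9]
tool_rot: [0.702, 0.086, -0.702, 0.086]
force: [5.3, 3.3, 2.9]
gripper_width: -0.003
```

```bash
python3 look.py c7
```

```text
6.7833 [480.32 153.21 138.8 ] [1.63 2.33 3.11]
r,ang 55.39350669734153 153.73778893072728
```

View pics/c7.png

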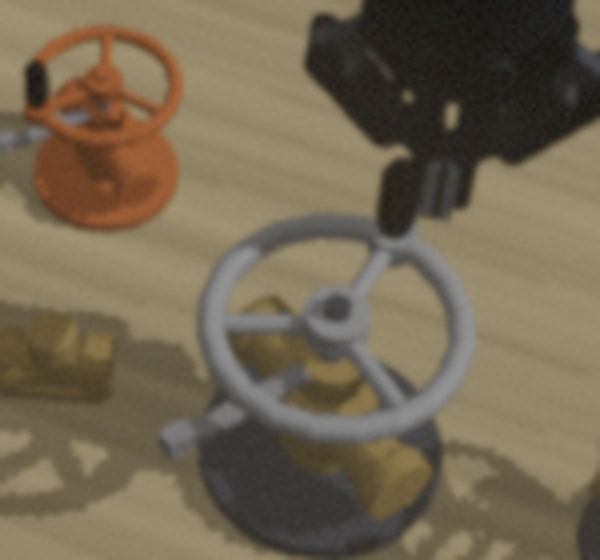

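The handle is at about 180° and still being pushed; contact is at crop (415,195). I'll continue to about 272° on the finger path, which leaves about 32° to go.

Emit:
step_arm([
  [0,-2,-5,0,0,0,0],
  [0,-4,-10,0,0,0,0],
  [0,-5,-16,0,0,0,0],
  [0,-6,-22,0,0,0,0],
  [0,-6,-27,0,0,0,0],
  [0,-6,-33,0,0,0,0],
  [0,-5,-39,0,0,0,0],
  [0,-3,-44,0,0,0,0],
  [0,-1,-50,0,0,0,0],
  [0,2,-55,0,0,0,0],
  [0,5,-59,0,0,0,0],
  [0,9,-64,0,0,0,0],
  [0,13,-68,0,0,0,0],
  [0,18,-71,0,0,0,0],
  [0,23,-74,0,0,0,0],
  [0,28,-76,0,0,0,0],
  [0,34,-78,0,0,0,0],
  [0,39,-80,0,0,0,0],
  [0,45,-80,0,0,0,0],
  [0,51,-80,0,0,0,0],
])

```text
t: 8.45
tool_pos: [532.6, 74.1, 138.7]
tool_rot: [-0.702, -0.086, 0.702, -0.086]
force: [-3.4, 1.2, 1.5]
gripper_width: 0.001
```

```bash
python3 look.py c8
```

```text
8.5 [533.69  74.11 138.91] [-3.28  0.44  0.4 ]
r,ang 54.71832018240046 -86.13579843106079
```

View pics/c8.png

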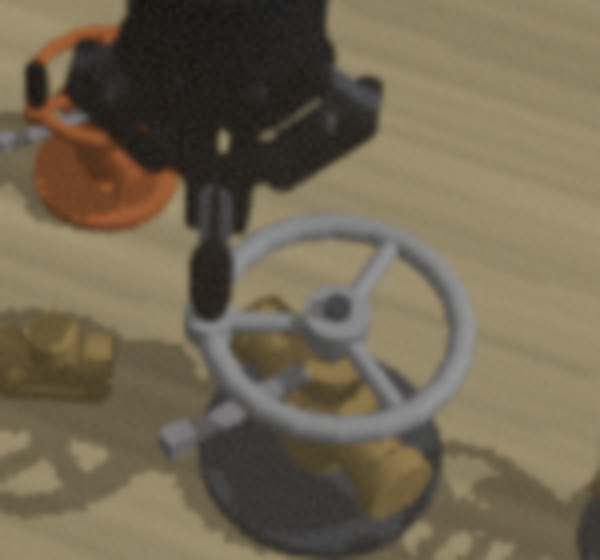

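```bash
cat > ang.py <<'E'
from h import *
def ang(cx,cy,z=116):
    p=onz("scene",((cx+.5)/4-.5+280,(cy+.5)/4-.5+160),z);o=p[:2]-[530.5,128.2]
    return np.round(p,1),round(np.hypot(*o),1),round(np.degrees(np.arctan2(o[1],o[0])),1)
E
python3 - <<'E'
from ang import *
print("now",ang(207,322)); print("start(c4)",ang(230,380))
print("spoke ends now", ang(392,248),ang(400,400))
E
```

```text
now (array([556.7,  81. , 116. ]), np.float64(54.0), np.float64(-61.0))
start(c4) (array([580.5, 101.8, 116. ]), np.float64(56.5), np.float64(-27.9))
spoke ends now (array([486.1, 139.7, 116. ]), np.float64(45.9), np.float64(165.5)) (array([560.6, 170.7, 116. ]), np.float64(52.1), np.float64(54.6))
```

The measured handle angle leaves about 33° to go, which agrees with the plan. I'll push most of that, then check.

Emit:
step_arm([
  [0,3,0,0,0,0,0],
  [0,6,0,0,0,0,0],
  [0,9,1,0,0,0,0],
  [0,12,1,0,0,0,0],
  [0,15,2,0,0,0,0],
  [0,18,3,0,0,0,0],
  [0,20,4,0,0,0,0],
  [0,22,5,0,0,0,0],
  [0,24,6,0,0,0,0],
  [0,24,6,0,0,0,0],
  [0,24,6,0,0,0,0],
])

```text
t: 9.42
tool_pos: [556.6, 80.1, 139.0]
tool_rot: [0.702, 0.086, -0.702, 0.086]
force: [-2.5, 0.5, 1.1]
gripper_width: -0.0
```

```bash
python3 look.py c9
```

```text
9.4667 [556.54  80.08 139.  ] [-1.97  0.23  2.78]
r,ang 55.39377816286485 -61.37504904562885
```

View pics/c9.png

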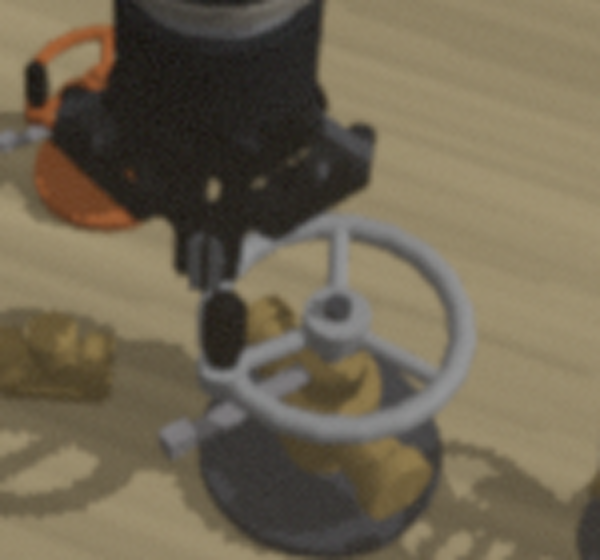

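The handle centre is at crop (224,328), against (231,340) at the start. About 6° remains, so I'll nudge it 5–6 mm.

Emit:
step_arm([
  [0,2,1,0,0,0,0],
  [0,4,2,0,0,0,0],
  [0,5,3,0,0,0,0],
  [0,5,3,0,0,0,0],
  [0,5,3,0,0,0,0],
])

```text
t: 9.88
tool_pos: [561.4, 83.2, 138.9]
tool_rot: [0.702, 0.086, -0.702, 0.086]
force: [-2.5, -0.4, 2.4]
gripper_width: 0.001
```

```bash
python3 look.py c10
python3 - <<'E'
import cv2,numpy as np
a=cv2.imread("pics/c4.png");b=cv2.imread("pics/c10.png")
cv2.imwrite("pics/cmp.png",np.hstack([x[200:480,150:500] for x in(a,b)]))
E
```

```text
9.9333 [561.38  83.18 138.9 ] [-2.35  0.61  1.28]
r,ang 55.28881356011166 -55.42405970737142
```

View pics/cmp.png

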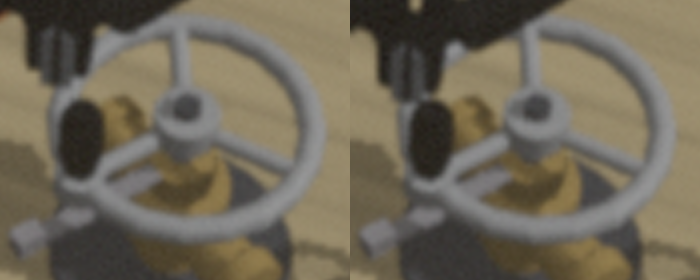

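The handle now coincides with its start position in the view: (82,138) in both halves. I'll back off, rise and travel to above the button.

Emit:
step_arm([
  [0,-4,-3,0,0,0,0],
  [0,-9,-6,0,0,0,0],
  [0,-12,-8,5,0,0,0],
  [0,-12,-8,30,0,0,0],
  [0,-12,-8,60,0,0,0],
  [0,-18,-35,60,0,0,0],
  [0,-25,-65,60,0,0,0],
  [0,-33,-95,60,0,0,0],
  [0,-41,-125,60,0,0,0],
  [0,-49,-155,60,0,0,0],
  [0,-57,-185,60,0,0,0],
  [0,-65,-215,60,0,0,0],
  [0,-72,-245,60,0,0,0],
  [0,-77,-265,60,0,0,0],
  [0,-77,-265,40,0,0,0],
  [0,-77,-265,20,0,0,0],
  [0,-77,-265,0,0,0,0],
  [0,-77,-265,0,0,0,0],
  [0,-77,-265,0,0,0,0],
])

```text
t: 11.52
tool_pos: [483.8, -181.8, 139.0]
tool_rot: [-0.702, -0.086, 0.702, -0.085]
force: [-0.7, 0.2, 0.2]
gripper_width: -0.002
```

Run:
```python
from h import *
np.set_printoptions(precision=2,suppress=True)
a=bot.read_camera("top");cv2.imwrite("pics/top2.png",a)
b=bot.read_camera("scene")
cv2.imwrite("pics/c11.png",cv2.resize(b[90:250,150:350],None,fx=4,fy=3.75,interpolation=cv2.INTER_CUBIC))
s=bot.get_state();p=s["tool_pos"];print(s["t"],p,s["force"],proj("scene",p),proj("scene",(484.4,-181.6,81)))
```

```text
11.6167 [ 484.82 -182.13  140.28] [1.05 0.36 0.79] [218.41 158.07] [223.53 179.51]
```

View pics/top2.png

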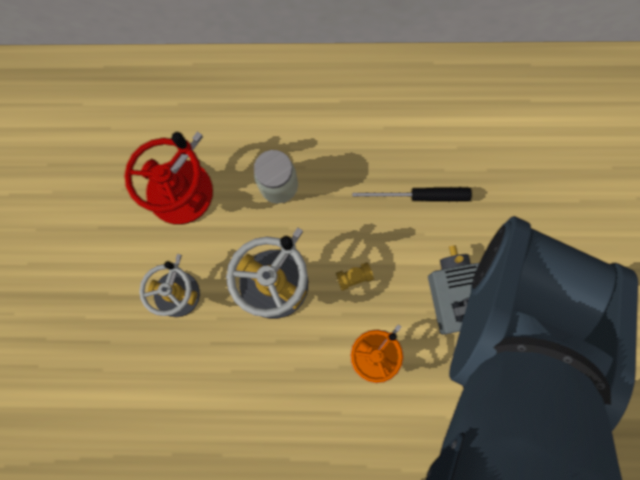

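View pics/c11.png

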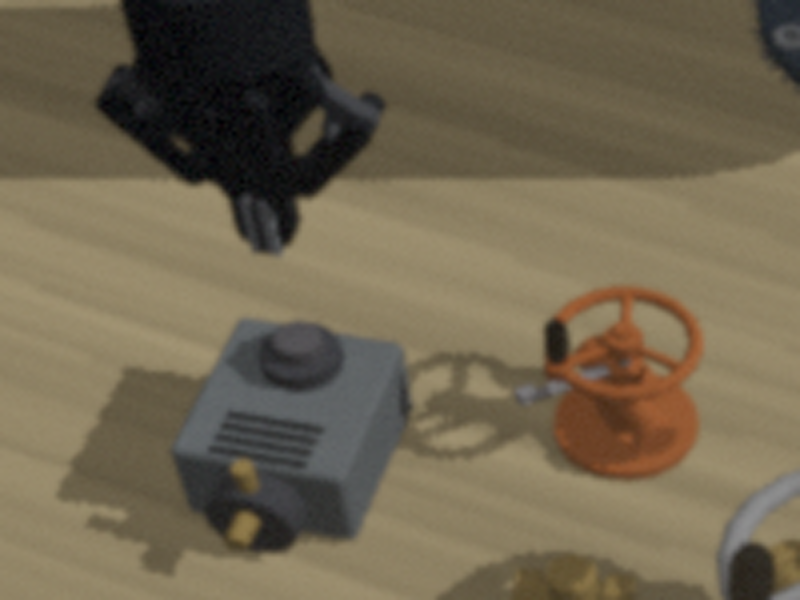

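The top view shows the handle back at (287,242) over the pointer, and the jar, tee and screwdriver unmoved. The scene view shows the fingertips above the button. I'll descend in small steps and watch the force.

Emit:
step_arm([
  [0,0,0,-12,0,0,0],
  [0,0,0,-24,0,0,0],
  [0,0,0,-32,0,0,0],
  [0,0,0,-34,0,0,0],
  [0,0,0,-36,0,0,0],
  [0,0,0,-38,0,0,0],
  [0,0,0,-38,0,0,0],
])

```text
t: 12.2
tool_pos: [484.4, -181.9, 101.2]
tool_rot: [0.702, 0.086, -0.702, 0.086]
force: [0.8, 0.4, -0.3]
gripper_width: 0.0
```

Run:
```python
from h import *
b=bot.read_camera("scene")
cv2.imwrite("pics/c12.png",cv2.resize(b[110:250,150:310],None,fx=4,fy=4,interpolation=cv2.INTER_CUBIC))
s=bot.get_state();print(s["tool_pos"],s["force"])
```

```text
[ 484.44960593 -181.92268567  101.26113837] [-0.00868448 -0.06035977  0.94314308]
```

View pics/c12.png

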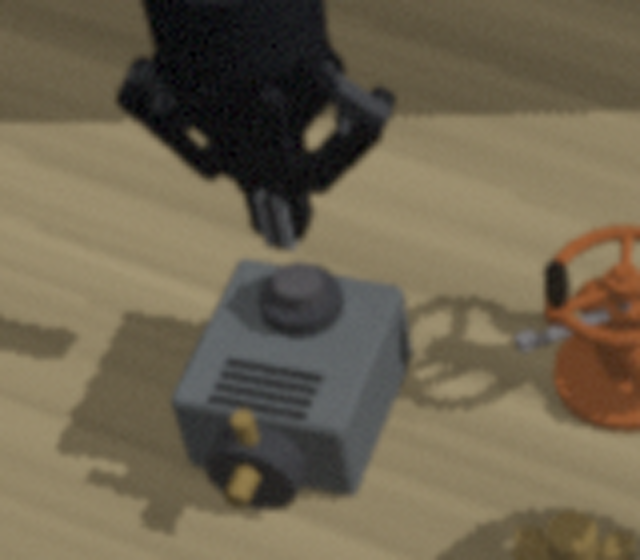

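No force at 101 and a visible gap, so the tips really are higher than nominal. I'll continue down slowly.

Emit:
step_arm([
  [0,0,0,-3,0,0,0],
  [0,0,0,-6,0,0,0],
  [0,0,0,-9,0,0,0],
  [0,0,0,-11,0,0,0],
  [0,0,0,-11,0,0,0],
])

```text
t: 12.67
tool_pos: [484.0, -181.7, 89.3]
tool_rot: [-0.702, -0.086, 0.702, -0.085]
force: [0.3, -0.4, -1.0]
gripper_width: -0.005
```

Run:
```python
from h import *
b=bot.read_camera("scene")
cv2.imwrite("pics/c13.png",cv2.resize(b[110:250,150:310],None,fx=4,fy=4,interpolation=cv2.INTER_CUBIC))
s=bot.get_state();print(s["tool_pos"],s["force"])
```

```text
[ 484.09614194 -181.79069749   89.58893138] [-1.1917186   0.26365885  0.84578953]
```

View pics/c13.png

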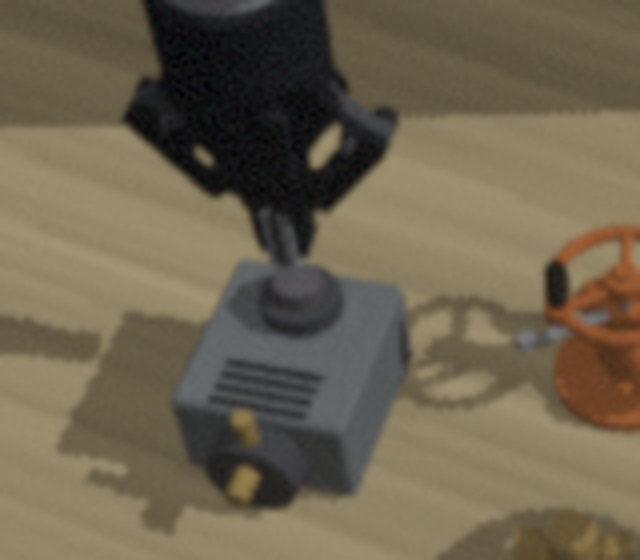

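Tip bottom at (285,266) against the button at (300,287). The scene view suggests a few mm of offset in +y, so I'll shift 3 mm and continue down.

Emit:
step_arm([
  [0,1,3,0,0,0,0],
  [0,1,3,-2,0,0,0],
  [0,1,3,-4,0,0,0],
  [0,1,3,-6,0,0,0],
  [0,1,3,-8,0,0,0],
  [0,1,3,-8,0,0,0],
])

```text
t: 13.22
tool_pos: [485.0, -178.8, 81.4]
tool_rot: [-0.702, -0.086, 0.702, -0.085]
force: [0.4, 0.9, 0.2]
gripper_width: -0.004
```

Emit:
step_arm([
  [0,0,0,-1,0,0,0],
  [0,0,0,-2,0,0,0],
  [0,0,0,-2,0,0,0],
])

```text
t: 13.47
tool_pos: [485.2, -178.8, 79.7]
tool_rot: [-0.702, -0.086, 0.702, -0.086]
force: [-0.2, -0.2, -0.2]
gripper_width: 0.001
```

Emit:
step_arm([
  [0,0,0,-1,0,0,0],
  [0,0,0,-2,0,0,0],
  [0,0,0,-3,0,0,0],
  [0,0,0,-3,0,0,0],
])

```text
t: 13.8
tool_pos: [485.2, -178.8, 76.7]
tool_rot: [-0.702, -0.086, 0.702, -0.086]
force: [0.5, -0.3, -0.5]
gripper_width: -0.005
```

Run:
```python
from h import *
b=bot.read_camera("scene")
cv2.imwrite("pics/c14.png",cv2.resize(b[130:220,170:290],None,fx=6,fy=6,interpolation=cv2.INTER_CUBIC))
s=bot.get_state();print(s["tool_pos"],s["force"])
```

```text
[ 485.17116923 -178.81774805   76.78321828] [ 0.12084803 -0.49511916 -0.36333266]
```

View pics/c14.png

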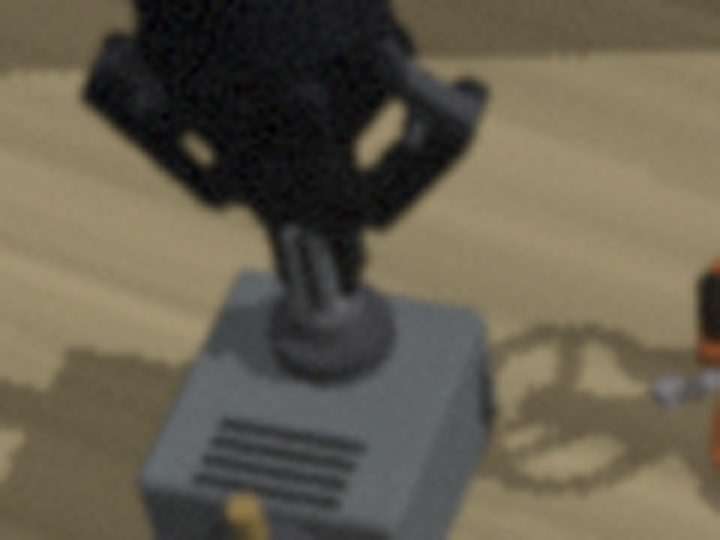

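The fingertip is just over the button top, around (325,305), with no force yet. I'll keep going in 1 mm rows.

Emit:
step_arm([
  [0,0,0,-1,0,0,0],
  [0,0,0,-2,0,0,0],
  [0,0,0,-2,0,0,0],
])

```text
t: 14.1
tool_pos: [485.2, -178.8, 74.7]
tool_rot: [-0.702, -0.086, 0.702, -0.086]
force: [-0.1, 0.8, 0.1]
gripper_width: -0.0
```

Emit:
step_arm([
  [0,0,0,-1,0,0,0],
  [0,0,0,-2,0,0,0],
  [0,0,0,-2,0,0,0],
])

```text
t: 14.35
tool_pos: [485.2, -178.8, 72.7]
tool_rot: [-0.702, -0.086, 0.702, -0.086]
force: [0.1, 0.5, 0.0]
gripper_width: -0.001
```

Emit:
step_arm([
  [0,0,0,-1,0,0,0],
  [0,0,0,-2,0,0,0],
  [0,0,0,-2,0,0,0],
])

```text
t: 14.6
tool_pos: [485.3, -178.9, 70.8]
tool_rot: [0.702, 0.086, -0.702, 0.086]
force: [0.4, 0.2, 1.7]
gripper_width: -0.004
```

Run:
```python
from h import *
b=bot.read_camera("scene")
cv2.imwrite("pics/c15.png",cv2.resize(b[130:220,170:290],None,fx=6,fy=6,interpolation=cv2.INTER_CUBIC))
t=bot.read_camera("top");cv2.imwrite("pics/top3.png",t)
s=bot.get_state();print(s["tool_pos"],s["force"],s["wrist_torque"],s["t"])
```

```text
[ 485.31908703 -178.8681686    70.95926694] [-0.35793948  0.65218917  1.37608395] [ 0.06110942  0.04395404 -0.00111772] 14.7
```

View pics/c15.png

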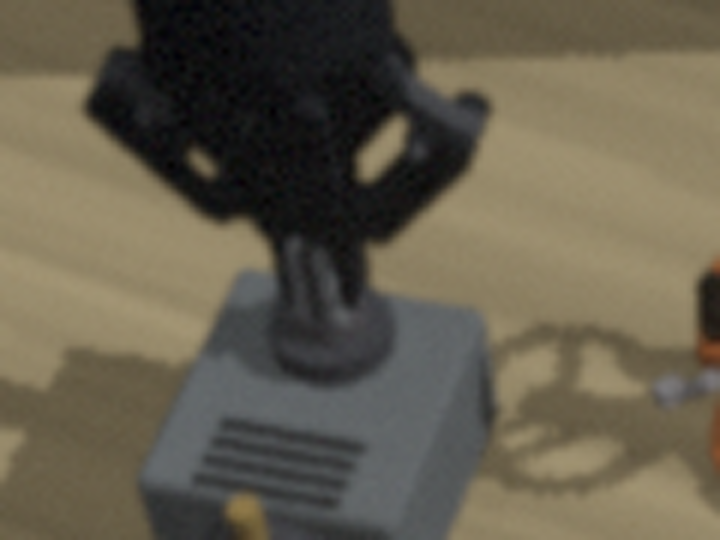

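View pics/top3.png

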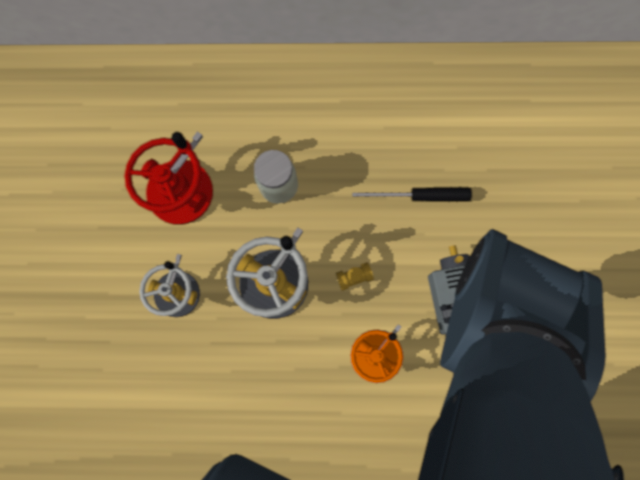

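The pads are now on the button at (325,320), and Fz is beginning to rise (about 1.5 N). I'll press further.

Emit:
step_arm([
  [0,0,0,-1,0,0,0],
  [0,0,0,-2,0,0,0],
  [0,0,0,-2,0,0,0],
])

```text
t: 14.95
tool_pos: [485.3, -178.9, 68.8]
tool_rot: [0.702, 0.086, -0.702, 0.086]
force: [0.0, -0.7, 3.2]
gripper_width: 0.0
```

Emit:
step_arm([
  [0,0,0,-1,0,0,0],
  [0,0,0,-2,0,0,0],
  [0,0,0,-2,0,0,0],
])

```text
t: 15.2
tool_pos: [485.3, -178.9, 66.8]
tool_rot: [0.702, 0.086, -0.702, 0.086]
force: [-0.5, 0.2, 3.8]
gripper_width: -0.003
```

Emit:
step_arm([
  [0,0,0,-1,0,0,0],
  [0,0,0,-2,0,0,0],
  [0,0,0,-2,0,0,0],
])

```text
t: 15.45
tool_pos: [485.4, -178.9, 65.5]
tool_rot: [0.702, 0.086, -0.702, 0.086]
force: [-3.4, 2.2, 12.6]
gripper_width: -0.001
```

The force jumped to 12.6 N after about 6 mm of springy travel, so the button has bottomed. I'll give it a touch more, hold, then release.

Emit:
step_arm([
  [0,0,0,-0.8,0,0,0],
  [0,0,0,-0.8,0,0,0],
  [0,0,0,-0.8,0,0,0],
])

```text
t: 15.7
tool_pos: [485.5, -178.9, 65.3]
tool_rot: [0.702, 0.086, -0.702, 0.086]
force: [-6.3, 3.7, 22.0]
gripper_width: -0.004
```

Emit:
step_arm([
  [0,0,0,3,0,0,0],
  [0,0,0,8,0,0,0],
  [0,0,0,20,0,0,0],
  [0,0,0,40,0,0,0],
  [0,0,0,75,0,0,0],
  [0,0,0,110,0,0,0],
  [0,0,-30,140,0,0,0],
  [0,0,-65,140,0,0,0],
  [0,0,-100,140,0,0,0],
  [0,0,-135,140,0,0,0],
  [0,0,-165,140,0,0,0],
  [0,0,-195,140,0,0,0],
  [0,0,-220,140,0,0,0],
  [0,0,-220,140,0,0,0],
  [0,0,-220,140,0,0,0],
])

```text
t: 16.95
tool_pos: [484.7, -399.5, 203.3]
tool_rot: [-0.702, -0.085, 0.702, -0.085]
force: [0.3, -0.0, 0.6]
gripper_width: 0.001
```

Run:
```python
from h import *
t=bot.read_camera("top");cv2.imwrite("pics/top4.png",t)
s=bot.get_state();print(s["tool_pos"],s["force"],s["t"])
# compare handle / loose things with start
t0=cv2.imread("pics/top0.png")
for n,(x0,x1,y0,y1) in dict(handle=(270,300,230,255),sd=(405,480,180,210)).items():
    for im in(t0,t):
        m=(im[y0:y1,x0:x1].max(2)<45).astype(np.uint8);M=cv2.moments(m,True);print(n,round(M["m10"]/M["m00"]+x0,1),round(M["m01"]/M["m00"]+y0,1))
d=cv2.absdiff(t0,t).max(2)
for n,(x0,x1,y0,y1) in dict(valve=(220,315,225,325),jar=(250,300,145,205),tee=(330,378,255,292),pump=(425,500,245,335)).items():print(n,(d[y0:y1,x0:x1]>40).sum())
b=bot.read_camera("scene");cv2.imwrite("pics/scene9.png",b)
```

```text
[ 484.90285732 -398.57992105  203.4170739 ] [ 0.6164946   0.73193381 -0.05011767] 17.0
handle 285.4 243.5
handle 285.3 243.7
sd 442.1 194.0
sd 442.0 194.0
valve 0
jar 0
tee 0
pump 0
```

View pics/top4.png

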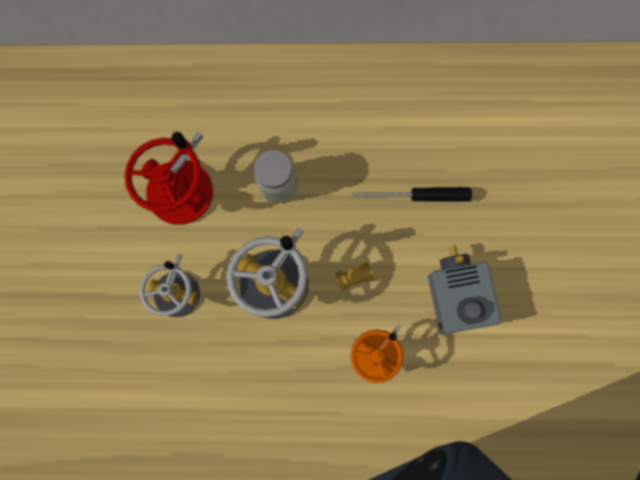

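View pics/scene9.png

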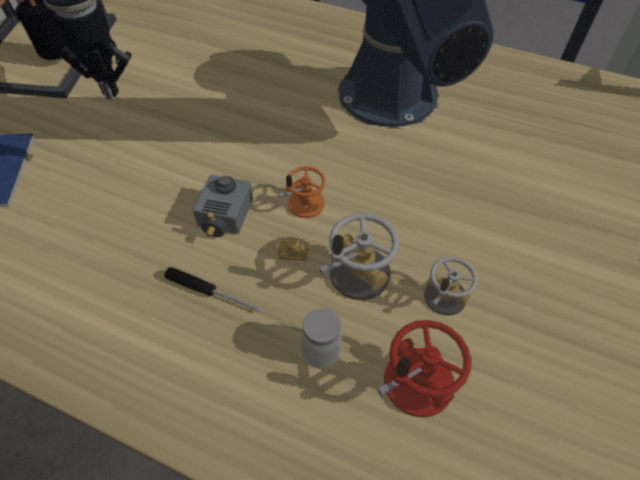

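Everything checks out. The press showed some side force and a slight offset, though, so I'll repeat it 3 mm better centred as insurance; the wheel is at its turn, so a second press is harmless.

Emit:
step_arm([
  [0,0,35,0,0,0,0],
  [0,0,70,0,0,0,0],
  [0,0,105,0,0,0,0],
  [0,0,140,0,0,0,0],
  [0,0,175,0,0,0,0],
  [0,0,205,0,0,0,0],
  [0,1,223,0,0,0,0],
  [0,1,223,-30,0,0,0],
  [0,1,223,-60,0,0,0],
  [0,1,223,-90,0,0,0],
  [0,1,223,-110,0,0,0],
  [0,1,223,-120,0,0,0],
  [0,1,223,-126,0,0,0],
  [0,1,223,-128,0,0,0],
  [0,1,223,-128,0,0,0],
  [0,1,223,-128,0,0,0],
])

```text
t: 18.38
tool_pos: [486.9, -176.0, 77.2]
tool_rot: [0.702, 0.085, -0.701, 0.086]
force: [-0.7, -0.1, 0.0]
gripper_width: 0.004
```

Emit:
step_arm([
  [0,0,0,-2,0,0,0],
  [0,0,0,-4,0,0,0],
  [0,0,0,-5,0,0,0],
  [0,0,0,-5,0,0,0],
])

```text
t: 18.72
tool_pos: [486.5, -176.0, 71.2]
tool_rot: [0.702, 0.086, -0.702, 0.086]
force: [1.0, 0.1, 1.9]
gripper_width: 0.001
```

Emit:
step_arm([
  [0,0,0,-1,0,0,0],
  [0,0,0,-2,0,0,0],
  [0,0,0,-3,0,0,0],
  [0,0,0,-3,0,0,0],
])

```text
t: 19.05
tool_pos: [486.4, -176.0, 68.1]
tool_rot: [0.702, 0.086, -0.702, 0.086]
force: [1.0, -0.3, 3.3]
gripper_width: -0.002
```

Emit:
step_arm([
  [0,0,0,-1,0,0,0],
  [0,0,0,-1.5,0,0,0],
  [0,0,0,-1.5,0,0,0],
])

```text
t: 19.3
tool_pos: [486.4, -175.9, 66.6]
tool_rot: [0.702, 0.086, -0.702, 0.086]
force: [0.7, 0.1, 4.5]
gripper_width: 0.001
```

Emit:
step_arm([
  [0,0,0,-1,0,0,0],
  [0,0,0,-1.7,0,0,0],
  [0,0,0,-1.7,0,0,0],
])

```text
t: 19.55
tool_pos: [486.5, -175.9, 65.5]
tool_rot: [0.702, 0.086, -0.702, 0.086]
force: [-1.4, 0.6, 11.7]
gripper_width: 0.002
```

Run:
```python
from h import *
b=bot.read_camera("scene")
cv2.imwrite("pics/c16.png",cv2.resize(b[130:220,170:290],None,fx=6,fy=6,interpolation=cv2.INTER_CUBIC))
s=bot.get_state();print(s["tool_pos"],s["force"],s["wrist_torque"],s["t"])
```

```text
[ 486.53417277 -175.96289071   65.53660552] [-3.13237786  0.17281118 13.86142234] [ 0.08306604  0.32892954 -0.01119819] 19.6
```

View pics/c16.png

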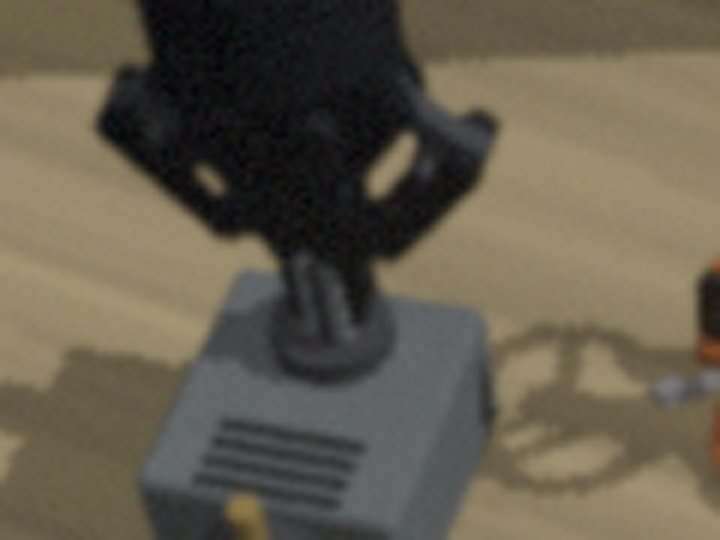

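The second press gave the same result: the spring rose to 4.5 N, then a hard stop at TCP z 65.5. The picture shows the pads on the button at (330,325). Now I'll retreat.

Emit:
step_arm([
  [0,0,0,3,0,0,0],
  [0,0,0,8,0,0,0],
  [0,0,0,20,0,0,0],
  [0,0,0,40,0,0,0],
  [0,0,0,75,0,0,0],
  [0,0,0,110,0,0,0],
  [0,0,-30,140,0,0,0],
  [0,0,-65,140,0,0,0],
  [0,0,-100,140,0,0,0],
  [0,0,-135,140,0,0,0],
  [0,0,-165,140,0,0,0],
  [0,0,-195,140,0,0,0],
  [0,0,-220,140,0,0,0],
  [0,0,-220,140,0,0,0],
  [0,0,-220,140,0,0,0],
])

```text
t: 20.85
tool_pos: [485.5, -396.4, 204.0]
tool_rot: [-0.702, -0.086, 0.702, -0.085]
force: [-0.0, 0.6, -0.6]
gripper_width: -0.002
```

Run:
```python
from h import *
t=bot.read_camera("top");cv2.imwrite("pics/top5.png",t)
b=bot.read_camera("scene")
s=bot.get_state();print(s["tool_pos"],s["force"],s["t"])
for f,im,reg in(("top0",t,dict(valve=(220,315,225,325),jar=(250,300,145,205),tee=(330,378,255,292),pump=(425,500,245,335),sd=(350,480,180,210))),("scene0",b,dict(button=(210,240,172,198),valve=(320,400,210,300)))):
    d=cv2.absdiff(cv2.imread(f"pics/{f}.png"),im).max(2)
    for n,(x0,x1,y0,y1) in reg.items():print(f,n,(d[y0:y1,x0:x1]>40).sum())
bot.job_done()
```

```text
[ 486.00644111 -395.00680978  204.48075321] [-0.2005534  -0.43404819  0.24083081] 20.95
top0 valve 0
top0 jar 0
top0 tee 0
top0 pump 0
top0 sd 0
scene0 button 0
scene0 valve 0
the job is handed in; nothing more can be done
```

I pushed the large brass valve's wheel one full turn anticlockwise by its handle with the shut fingertips, then pressed and released the pump's start button. The job was handed in at about 21 s of the 64 s allowed.

**Wheel and loose things:** The final top and scene pictures show no change from the start ones at the valve and its handle or at the pump and button. The same goes for the jar, tee and screwdriver in the top picture. The handle is within about 0.2 px of where it started. Pushing forces read about 2–6 N.

**Button:** I pressed it twice because the first press was slightly off-centre and showed some side force. Both times it gave about 6 mm of springy travel, reaching about 4–4.5 N, then a hard stop with the tool at 65.5 mm. The readings on the stop reached 22 N on the first press and 14 N on the second. The joint travel itself can't be read, so "fully down" rests on those numbers.

**Disagreements:**
- **Fingertip height:** the fingertips stood much higher than the stated 22 mm ahead of the TCP. They appeared about level with it in the pictures, and the button contact put them about 10 mm behind it. I therefore set heights from the pictures and the contact force.
- **Button position:** the scene view put the button a few mm off the top view's estimate.

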